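# Open the filter bay of the bench dust extractor

### The arm

A 6-joint arm with a two-finger parallel gripper is mounted at the origin on the work surface. World frame = base frame: x ahead of the robot, y to its left, z up, the work surface at z = 0. Lengths are in m, angles in rad, forces in N, time in s.
With the tool pointing down it reaches from about 0.35 to 0.975 m from the base axis. Payload 4.9 kg.
Tool frame: the origin (TCP) lies at the very end of the fingers, on their centre line; the grasp point (between the pads) lies 19 mm behind it; z points along the fingers, y is the line along which they close (so a half turn about z gives the same grasp; the last joint's range is limited). The gripper opens to 85 mm and grips with 20 to 120 N. Pads are 22 mm wide; open, the fingers measure 114 mm over their backs; the gripper's body (76 mm by 85 mm) begins 54 mm behind the grasp point. The pads swing forward as they close: fully open they stand 13 mm farther back than shut.
Start: joints at [1.166, 0.053, 1.613, -0, 1.476, -0.119], TCP at [0.176, 0.6, 0.2] pointing down, gripper open.
Joint ranges: [-3.01, 3.01], [-1.01, 2.22], [0.06, 2.58], [-1.02, 4.17], [0.09, 2.62], [-3.14, 3.14]. Speed limits (rad/s): [2.57, 2.57, 3.14, 3.14, 3.14, 3.14].

### API

Orientations are given as [roll, pitch, yaw] about the fixed x, y, z axes, in that order (R = Rz(yaw) Ry(pitch) Rx(roll)).
In Python, from workcell import ctrl gives the robot as it stands. Calls block until the motion is done:
- ctrl.move_ptp(position, orientation): joint-space move of the TCP to a pose.
- ctrl.servo_line(position, rot=None, velocity=0.15, guard=None): straight line of the TCP; rot=None keeps the orientation; velocity is the mean speed in m/s. With guard (N) it stops when the force on the tool has changed by that much, and returns True; else False.
- ctrl.goto_joints(angles): joint-space move.
- ctrl.move_gripper(opening, strength=None): opening from 0.0 (shut) to 1.0 (fully open); strength is the grip in N (None keeps the last); returns when the fingers have stopped.
- ctrl.wait(seconds).
- ctrl.inverse_kinematics(position, orientation): joint angles nearest the present ones, or None.
- ctrl.state(): the state.
- ctrl.grab_frame(name): name is "scene" or "top" or "wrist"; returns a dict with "frame" (420x560x3 uint8, red, green, blue), "camera_matrix" (3x3 intrinsics, pixels), "rvec" (rotation vector, rad) and "tvec" (3), from world to camera coordinates, as OpenCV has them; the wrist camera has in their place "T_tool_cam" (4x4, takes a point from camera to tool coordinates, whose origin is the TCP and whose axes are the flange's). Camera axes: x right, y down, z forward; pixel columns grow to the right and rows downward; lengths in m; the calibration is good to about 2 mm. A picture is of the moment at which its call begins: read the wrist's pose just before it. There is no depth.
A pose or a line that the arm cannot do raises ctrl.IKError and nothing moves.
- ctrl.close_job(): hands the job in; it is judged then, once.
The state is a dict: "clock": time; "q": joint angles; "dq": joint speeds; "joint_efforts": joint torques, N m; "position": TCP position; "tcp_rot": TCP orientation; "force": force on the tool from outside, world axes, zero at the start; "torque": the same for the moment, N m; "finger_gap": opening from 0.0 (shut) to 1.0 (fully open); "gripper_force": force on a finger pad.
Only numpy, scipy, OpenCV 4.12 (cv2) and the standard library are available. Lean on these libraries where they do the work, as an engineer would, in place of code of your own. Each camera call takes 0.05 s, during which the arm holds its last target. There are 200 camera calls.

### The job

Open the filter bay of the dust extractor on the bench: with a fingertip press the snap tab beside the filter cover all the way in, then push the released cover by its rib off its seat and along the runway until the filter opening is completely uncovered. Only press and push: do not pick up or tip the cover, leave it lying flat on the runners, and leave the tools and other things around it where they are.

Things in the scene. Friction and masses are not known exactly. Their poses are not given: they have to be found in the camera images.
- extractor: bench dust extractor, a heavy fixed grey box 220 (x) x 280 (y) x 115 mm; origin at the centre of its underside, on the bench; z up. A runway for the cover runs along its y on the top, its centre line 30 mm to -x of the origin; the filter seat is at its -y end, the parking place at its +y end. A flat strip lies beside it at +x
- cover: loose off-white plastic filter cover, a plate 130 (x) x 120 (y) x 10 mm, 0.18 to 0.35 kg, lying on the runners over the filter opening; origin at the centre of its underside, axes along the extractor's. Once the tab is in, it slides by 1 to 4 N towards the extractor's +y, at most 135 mm, to the end lip
- cover_rib (a point): centre of the top edge of the rib that stands on the cover, to push against: 80 (x) x 12 (y) mm, 18 mm high above the plate, 35 mm to -y of the cover's middle, its top 28 mm above the runners; its -y face, 6 mm behind this point, is the one to push
- opening (a point): centre of the filter opening (100 x by 90 y mm, brown paper pleats inside), under the cover at the start, level with the runners' tops, 115 mm above the bench. Two runners, 100 mm apart, carry the cover along y; guide rails 136 mm apart and a lip at each end of the 260 mm runway stand 8 mm above them
- tab_top (a point): centre of the top of the snap tab, an off-white plastic block 66 (x) x 40 (y) mm in the middle of the runway, about 2 mm beyond the cover's +y edge; it stands 6 to 8 mm above the runners at the start and bars the cover's way. Fully in, it lies 4 mm below the runners (what surrounds it between the runners, 5 mm below); the cover then slides over it
- snap_tab (a joint): travel of the snap tab downwards: 0 fully out, 0.012 m fully in (bottomed). It yields at about 4 N all the way, has no return spring and stays in where it is left; the cover is released beyond about 0.009 m
- sanding_block: bystander, to be left alone: cork sanding block 26 x 60 x 24 mm standing on the extractor's flat side strip, beside the far guide rail; origin at its underside
- offcut: bystander, to be left alone: pine offcut board 50 x 120 x 25 mm lying on the bench behind the extractor; origin at its underside
- chisel: bystander, to be left alone: wood chisel, 270 mm long, 30 mm high, lying on the bench between robot and extractor; origin at its underside
- glue_bottle: bystander, to be left alone: white glue bottle, 52 mm diameter, 130 mm high, standing at the extractor's +y end; origin at its underside
- mallet: bystander, to be left alone: beech carpenter's mallet, head 70 x 130 x 85 mm, handle 240 mm, lying on the bench to the right; origin at its underside
- clamp: bystander, to be left alone: steel bar clamp, 280 mm long, lying flat (25 mm high) on the bench to the left; origin at its underside
- pencil_pot: bystander, to be left alone: open steel pot, 72 mm diameter, 95 mm high, on the bench to the right, near the robot; origin at its underside
Mind the look-alikes: they are no part of the job. What is meant by the cover is not brown, and is the smaller of those in its own colour.

How it is judged:
By the outcome, as a careful person would: the job done as asked, in the order asked, and still so for the second after the job is handed in, with the robot touching nothing.
It also fails if it takes over 43 s, if anything falls off the work surface, if the arm or the gripper's body presses on something with over 40 N, if the wrist force passes 120 N, or if a joint passes its speed limit or range.

## Working session

There is one attempt and no reset: what is moved stays moved. The work goes in short steps, each a Python script; the robot and the scene stay as the last script left them, time stands still between calls to the robot, and variables do not carry over. Pictures are saved under pics/ and viewed, at most 10 in all, crops included, and the job is handed in when it is done.

```bash
mkdir -p pics; ls
python3 - <<'E'
from workcell import ctrl
import cv2
for n in("scene","top"):
    f=ctrl.grab_frame(n); cv2.imwrite(f"pics/{n}0.png",f["frame"][:,:,::-1]); print(n,f["camera_matrix"].tolist(),f["rvec"],f["tvec"])
s=ctrl.state();print(s)
E
```

```text
pics
scene [[522.9634884335669, 0.0, 278.71148064962847], [0.0, 522.9634884335669, 208.10721237763585], [0.0, 0.0, 1.0]] [ 1.15328965  2.56678919 -0.77382501] [ 0.33278661 -0.21239421  1.66420026]
top [[459.11286041135946, 0.0, 282.9371499143216], [0.0, 459.11286041135946, 208.57500569443448], [0.0, 0.0, 1.0]] [ 2.13013449 -2.12579534  0.17819235] [0.00808752 0.46587545 1.30648096]
{'clock': 0.1, 'q': array([ 1.16602160e+00,  5.32807854e-02,  1.61415642e+00, -1.76841400e-06,
        1.47600446e+00, -1.18991687e-01]), 'dq': array([-0.00018668, -0.00250145, -0.00275265,  0.0006173 , -0.00052356,
       -0.00032667]), 'joint_efforts': array([-1.39425074e-04, -3.94908178e+01, -3.71361208e+01, -1.47468468e-04,
        3.92791568e-03, -1.11979256e-05]), 'position': array([0.1759414 , 0.59907622, 0.19879241]), 'tcp_rot': array([-3.13975651e+00, -2.17750061e-04,  2.85580958e+00]), 'force': array([ 0.3768873 , -0.52475451,  0.21198199]), 'torque': array([-0.00424001,  0.01755392,  0.01670899]), 'gripper_force': 0.0, 'finger_gap': 1.0037663103665215}
```

View pics/top0.png

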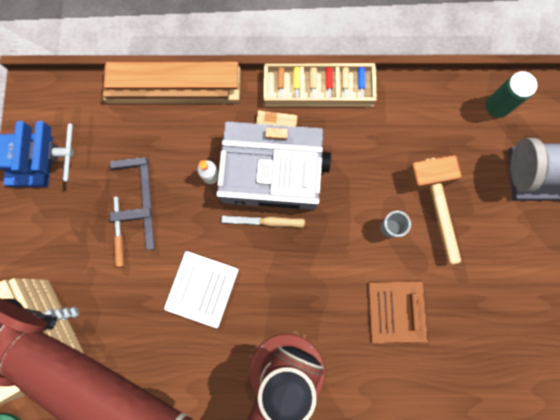

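View pics/scene0.png

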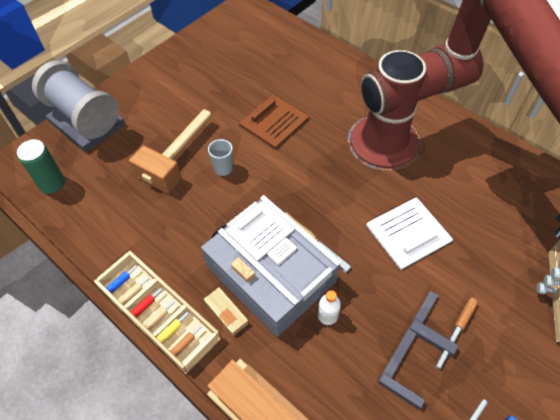

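The top view shows the extractor at about (272,165) px, with the cover at its right end (297,175). The tab is at (264,172), and the free +y end of the runway is on the left by the glue bottle (207,172). The larger white plate at (200,290) and the brown plate are the look-alikes.

```bash
cat > h.py <<'E'
import numpy as np, cv2
from workcell import ctrl
from scipy.spatial.transform import Rotation as R
def cam(n):
    s=ctrl.state(); f=ctrl.grab_frame(n); K=f["camera_matrix"]
    if n=="wrist":
        T=np.eye(4);T[:3,:3]=R.from_euler('xyz',s["tcp_rot"]).as_matrix();T[:3,3]=s["position"]
        T=T@f["T_tool_cam"]; Rw,o=T[:3,:3],T[:3,3]
    else:
        Rm=cv2.Rodrigues(np.array(f["rvec"]))[0]; Rw=Rm.T; o=-Rm.T@np.ravel(f["tvec"])
    return f["frame"],K,Rw,o
def ray(px,c,z):
    _,K,Rw,o=c; px=np.atleast_2d(px).astype(float)
    d=np.c_[px,np.ones(len(px))]@np.linalg.inv(K).T@Rw.T
    return o+d*((z-o[2])/d[:,2])[:,None]
def proj(P,c):
    _,K,Rw,o=c; p=(np.atleast_2d(P)-o)@Rw@K.T
    return p[:,:2]/p[:,2:]
def save(name,im,k=1): cv2.imwrite("pics/"+name,cv2.resize(im[:,:,::-1],None,fx=k,fy=k,interpolation=cv2.INTER_CUBIC))
E
python3 - <<'E'
from h import *
c=cam("top"); im=c[0]
save("topc.png",im[105:225,190:340],5)
hsv=cv2.cvtColor(im,cv2.COLOR_RGB2HSV)
for p in [(297,175),(264,172),(240,172),(272,130),(310,185)]: print(p,im[p[1],p[0]],ray(p,c,.125).round(3))
s=cam("scene"); save("scenec.png",s[0][185:335,190:350],4)
E
```

```text
(297, 175) [255 255 255] [[ 0.546 -0.03   0.125]]
(264, 172) [252 252 252] [[0.554 0.062 0.125]]
(240, 172) [206 206 221] [[0.554 0.128 0.125]]
(272, 130) [252 230 172] [[0.677 0.04  0.125]]
(310, 185) [255 255 255] [[ 0.517 -0.066  0.125]]
```

View pics/topc.png

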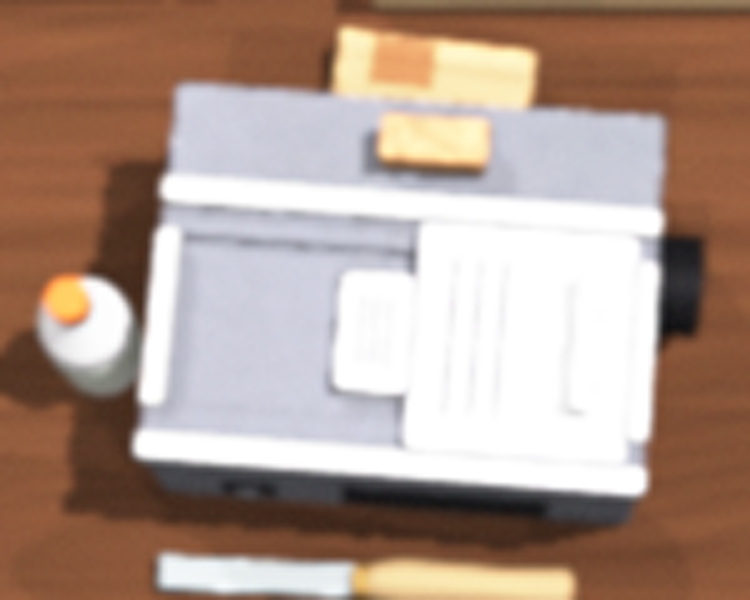

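The crop shows the cover corners at (420,225), (640,235), (620,465) and (405,450) crop px, the tab around (373,332), and the rib at about (575,345). Next I'll measure roughly and move in for a wrist view.

Run:
```python
from h import *
c=cam("top")
q=lambda a: np.array(a)/5+[190,105]
cv=ray(q([(420,225),(640,235),(620,465),(405,450)]),c,.125); print(cv.round(4).tolist(),cv.mean(0))
tb=ray(q([(340,272),(412,274),(408,395),(335,392)]),c,.122); print(tb.mean(0))
d=cv[0]+cv[3]-cv[1]-cv[2]; print("yaw",np.arctan2(-d[0],d[1]))
d=cv[0]+cv[1]-cv[3]-cv[2]; print("yaw",np.arctan2(d[1],d[0]))
ctrl.move_gripper(0.0)
m=(tb.mean(0)+cv.mean(0))/2
ctrl.move_ptp([m[0]-.0,m[1],.36],[np.pi,0,np.pi-.08])
ctrl.wait(.3)
s=ctrl.state();print(s["clock"],s["position"],s["tcp_rot"])
w=cam("wrist"); save("w1.png",w[0],1.4); np.savez("w1.npz",im=w[0],K=w[1],R=w[2],o=w[3])
```

```text
[[0.6181, 0.034, 0.125], [0.6124, -0.0895, 0.125], [0.4808, -0.0771, 0.125], [0.4891, 0.0416, 0.125]] [ 0.55009826 -0.02274794  0.125     ]
[0.55640052 0.05958511 0.122     ]
yaw -0.05786079368656016
yaw -0.07634904947550535
3.8333 [0.55324188 0.01875408 0.35991323] [ 3.14157039e+00 -1.30513336e-04  3.06214802e+00]
```

View pics/w1.png

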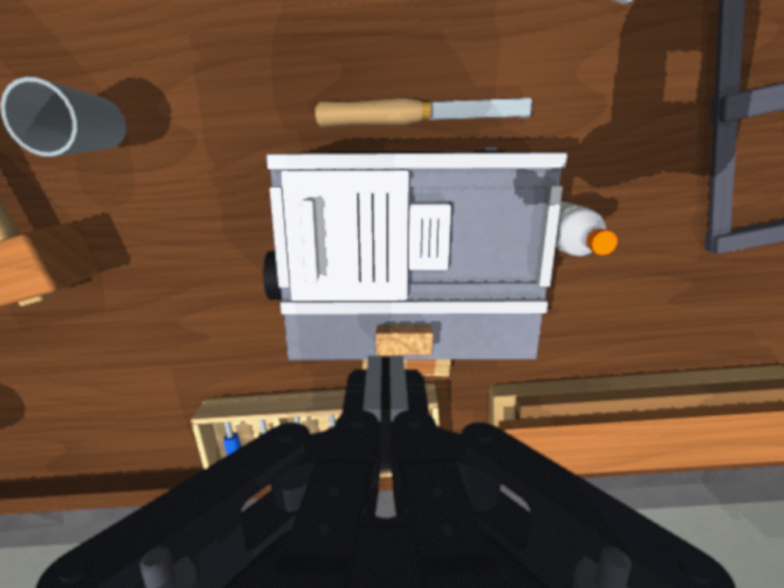

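The wrist view shows the cover corners at (282,171), (408,170), (409,300) and (290,301), the tab at (409..450, 203..270), and the rib at (302..316, 198..282). Rays from these give refined positions, so I'll press the tab now.

Run:
```python
from h import *
d=np.load("w1.npz"); c=(d["im"],d["K"],d["R"],d["o"])
q=lambda a: np.array(a)/1.4
cv=ray(q([(282,171),(408,170),(409,300),(290,301)]),c,.125); print(cv.round(4).tolist(),cv.mean(0))
tb=ray(q([(409,204),(450,203),(450,270),(410,270)]),c,.122).mean(0); print("tab",tb)
rb=ray(q([(303,198),(316,198),(318,282),(306,282)]),c,.143).mean(0); print("rib",rb)
r=ray(q([(267,154),(566,152),(281,302),(548,302)]),c,.123); print(r.round(4).tolist())
for a,b in((0,1),(2,3)): v=r[b]-r[a]; print("yaw",np.arctan2(-v[0],v[1]),np.linalg.norm(v))
yaw=np.mean([np.arctan2(-(r[b]-r[a])[0],(r[b]-r[a])[1]) for a,b in((0,1),(2,3))])
u=np.array([-np.sin(yaw),np.cos(yaw),0])  # extractor +y
print("sep tab-cover along",(tb-cv.mean(0))@u,"rib-cover",(rb-cv.mean(0))@u, "across",(tb-cv.mean(0))@[u[1],-u[0],0],(rb-cv.mean(0))@[u[1],-u[0],0])
p=tb+.004*u; rot=[np.pi,0,np.pi+yaw]
ctrl.move_ptp([p[0],p[1],.17],rot)
ctrl.wait(.2); f0=ctrl.state()["force"]
g=ctrl.servo_line([p[0],p[1],.105],velocity=.03,guard=14)
s=ctrl.state(); print(g,s["clock"],s["position"],s["force"]-f0)
np.savez("geo.npz",yaw=yaw,u=u,tb=tb,rb=rb,cv=cv.mean(0))
```

```text
[[0.484, -0.074, 0.125], [0.4926, 0.0448, 0.125], [0.6233, 0.0377, 0.125], [0.6145, -0.0866, 0.125]] [ 0.55361144 -0.01954747  0.125     ]
tab [0.55957909 0.06259102 0.122     ]
rib [ 0.5496442  -0.05261557  0.143     ]
[[0.4678, -0.0861, 0.123], [0.4884, 0.1933, 0.123], [0.6156, -0.0968, 0.123], [0.6379, 0.1835, 0.123]]
yaw -0.07362176429484953 0.28008749232867164
yaw -0.07968676430822419 0.28121752661663907
sep tab-cover along 0.08235428228134985 rib-cover -0.03327480176812991 across -0.00033998259801557625 -0.0014232600906901182
False 7.2 [0.55998689 0.06656295 0.10517751] [ 0.02689478 -0.86714574  1.28036465]
```

Run:
```python
from h import *
s=ctrl.state(); print(s["finger_gap"],s["force"])
c=cam("scene"); save("s2.png",c[0][185:335,190:350],4)
w=cam("wrist"); save("w2.png",w[0],1.4)
```

```text
0.0012401507006759458 [ 0.18621129 -0.51884896  0.86732283]
```

View pics/s2.png

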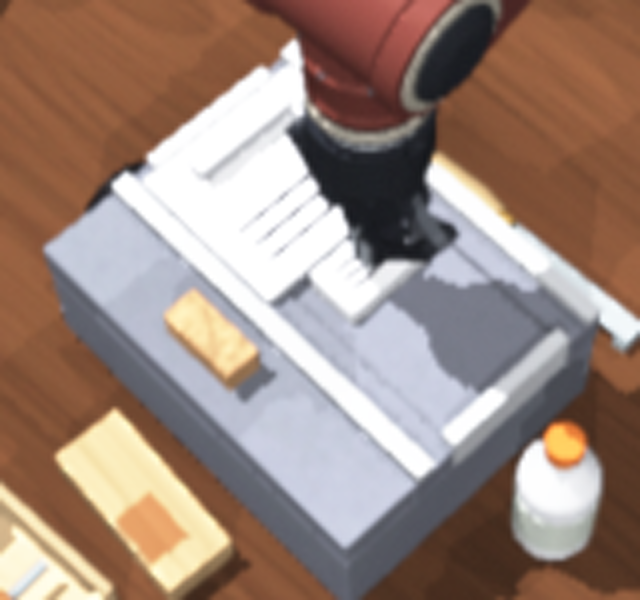

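View pics/w2.png

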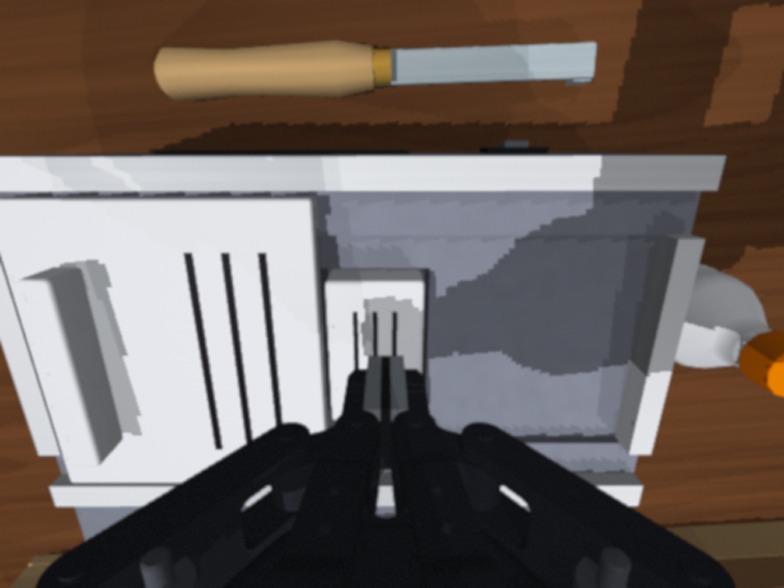

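The finger is over the tab, which still looks partly raised (its side faces are visible), and the force is low. I'll keep pressing with the guard on.

Run:
```python
from h import *
d=np.load("geo.npz")
s=ctrl.state(); p=s["position"]
for z in np.arange(.103,.088,-.002):
    g=ctrl.servo_line([p[0],p[1],z],velocity=.02,guard=15)
    s=ctrl.state(); print(g,s["clock"],s["position"].round(4),s["force"].round(2))
    if g: break
```

```text
False 7.55 [0.5598 0.0666 0.1027] [-0.47  0.34  0.85]
False 7.8 [0.5598 0.0666 0.1007] [-0.12  0.29  0.4 ]
False 8.05 [0.5598 0.0666 0.0988] [ 0.78 -1.02  0.87]
False 8.3 [0.5598 0.0666 0.0968] [ 0.31 -0.4  -0.36]
False 8.55 [0.5598 0.0666 0.0948] [ 0.34 -0.33 -0.5 ]
False 8.8 [0.5598 0.0666 0.0928] [-0.08 -1.16  0.06]
False 9.05 [0.5598 0.0666 0.0908] [ 0.5  -1.12 -0.14]
False 9.3 [0.5602 0.0666 0.0892] [ 0.38 -0.25  1.38]
```

Run:
```python
from h import *
d=np.load("w1.npz"); c1=(d["im"],d["K"],d["R"],d["o"])
f=ctrl.grab_frame("wrist"); T0=f["T_tool_cam"]; print(T0.round(4).tolist())
s=ctrl.state()
Rw=R.from_euler('xyz',[np.pi,0,np.pi-.0766]).as_matrix()
T=np.eye(4);T[:3,:3]=Rw;T[:3,3]=[.55999,.06656,.10518];T=T@T0
c2=(None,d["K"],T[:3,:3],T[:3,3])
def tri(a,c,b,e):
    ls=[]
    for px,k in((a,c),(b,e)):
        v=k[2]@np.linalg.inv(k[1])@np.r_[np.array(px)/1.4,1]; v/=np.linalg.norm(v); ls.append((np.eye(3)-np.outer(v,v),k[3]))
    A=sum(M for M,_ in ls); return np.linalg.solve(A,sum(M@o for M,o in ls))
for n,a,b in(("cover corner",(408,170),(315,198)),("rail end",(566,152),(725,155)),("chisel tip",(531,98),(596,42)),("tab far cor",(450,203),(428,270)),("lip",(560,187),(703,237))):
    print(n,tri(a,c1,b,c2).round(4))
print("tcp in wrist view",proj(s["position"],cam("wrist"))*1.4)
c=cam("wrist"); save("w3.png",c[0],1.4)
```

```text
[[-0.0005, -0.9453, -0.3262, 0.0831], [1.0, -0.0002, -0.001, -0.0002], [0.0008, -0.3262, 0.9453, -0.175], [0.0, 0.0, 0.0, 1.0]]
cover corner [0.493 0.045 0.121]
rail end [0.4887 0.1927 0.1243]
chisel tip [0.431  0.1944 0.0141]
tab far cor [0.5298 0.0871 0.1022]
lip [0.5191 0.189  0.1251]
tcp in wrist view [[385.92147045 337.44839822]]
```

View pics/w3.png

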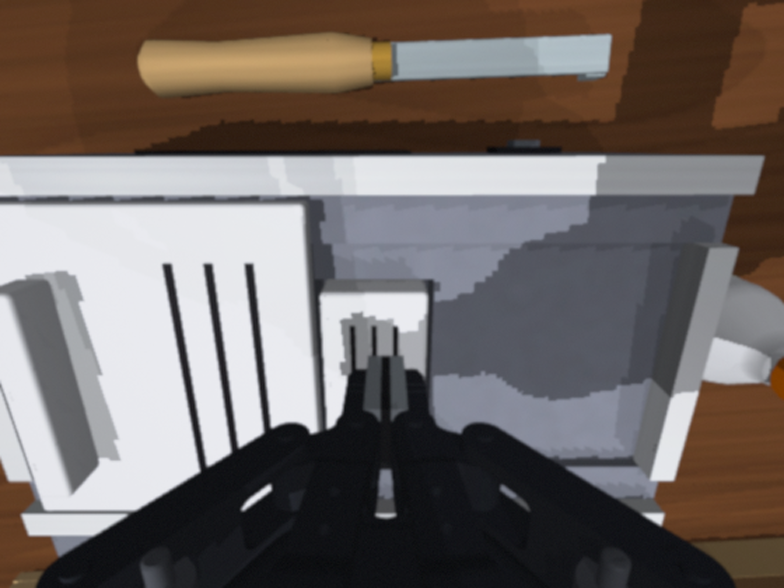

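Run:
```python
from h import *
f=ctrl.grab_frame("wrist"); T=f["T_tool_cam"];K=f["camera_matrix"]
for x in(.011,0.,-.011):
  for z in(0,-.01,-.02,-.03,-.04):
    p=K@(np.linalg.inv(T)@[x,0,z,1])[:3]; p=p/p[2]*1.4; print(x,z,p[:2].round(0))
print(K.tolist(), ctrl.state()["finger_gap"])
```

```text
0.011 0 [386. 315.]
0.011 -0.01 [386. 324.]
0.011 -0.02 [386. 334.]
0.011 -0.03 [386. 345.]
0.011 -0.04 [386. 357.]
0.0 0 [386. 337.]
0.0 -0.01 [386. 347.]
0.0 -0.02 [386. 358.]
0.0 -0.03 [386. 370.]
0.0 -0.04 [386. 384.]
-0.011 0 [386. 359.]
-0.011 -0.01 [386. 369.]
-0.011 -0.02 [386. 381.]
-0.011 -0.03 [386. 395.]
-0.011 -0.04 [386. 409.]
[[298.1864458279542, 0.0, 275.03928386294854], [0.0, 298.1864458279542, 207.84244609619577], [0.0, 0.0, 1.0]] -0.0037573304484370784
```

Run:
```python
from h import *
d=np.load("w1.npz");g=np.load("geo.npz")
w2=cv2.imread("pics/w2.png");w3=cv2.imread("pics/w3.png")
def row(im,r,a,b): print(r,[int(x) for x in im[r,a:b:2].mean(1)])
row(w2,300,310,340);row(w2,300,416,440);row(w3,310,306,332);row(w3,310,422,446)
for nm,img,pos,r,a,b in(("w2",w2,[.56,.0666,.10518],300,326,428),("w3",w3,[.5602,.0666,.0892],310,321,432)):
    T=np.eye(4);T[:3,:3]=R.from_euler('xyz',[np.pi,0,np.pi+float(g["yaw"])]).as_matrix();T[:3,3]=pos
    T=T@ctrl.grab_frame("wrist")["T_tool_cam"]; c=(None,d["K"],T[:3,:3],T[:3,3])
    for z in(.107,.111,.115,.119,.123):
        P=ray(np.array([(a,r),(b,r)])/1.4,c,z); print(nm,z,round(1000*np.linalg.norm(P[1]-P[0]),1))
```

```text
300 [230, 229, 217, 168, 107, 71, 47, 78, 168, 224, 230, 230, 230, 230, 230]
300 [233, 233, 230, 199, 112, 44, 60, 85, 90, 90, 88, 88]
310 [227, 192, 129, 88, 66, 44, 62, 150, 218, 232, 233, 233, 233]
310 [236, 230, 182, 96, 46, 62, 86, 91, 91, 90, 90, 89]
w2 0.107 45.1
w2 0.111 44.1
w2 0.115 43.0
w2 0.119 42.0
w2 0.123 40.9
w3 0.107 44.9
w3 0.111 43.8
w3 0.115 42.6
w3 0.119 41.5
w3 0.123 40.4
```

Measured from its width, the tab top is still at about 0.122, so the tip hasn't touched it. The visible fingertip ends well short of the nominal TCP, by about 35–40 mm. I'll keep lowering in guarded steps until I feel contact and then the bottom.

Run:
```python
from h import *
s=ctrl.state(); p=s["position"]
for z in np.arange(.087,.058,-.002):
    g=ctrl.servo_line([.5600,.0666,z],velocity=.02,guard=13)
    s=ctrl.state(); print(g,round(s["clock"],2),s["position"].round(4),s["force"].round(2))
    if g or s["force"][2]>10: break
```

```text
False 9.85 [0.5602 0.0666 0.0871] [-0.76  0.82  2.57]
False 10.1 [0.5602 0.0666 0.0849] [1.35 0.02 2.81]
False 10.35 [0.5602 0.0666 0.0828] [ 0.75 -0.6   1.67]
False 10.6 [0.5602 0.0666 0.0808] [0.87 0.61 2.61]
False 10.85 [0.5602 0.0666 0.0796] [-0.98  0.13  6.11]
False 11.1 [0.5602 0.0665 0.0795] [-4.91 -1.04 14.57]
```

There's contact from about 0.089, then a hard stop at 0.0795. That puts the real tip about 32 mm behind the nominal TCP. Next I'll lift and check the tab.

Run:
```python
from h import *
ctrl.servo_line([.5600,.0666,.16],velocity=.1)
p=ctrl.state()["position"]
ctrl.servo_line([p[0]-.01,p[1]-.03,.22],velocity=.12); ctrl.wait(.2)
c=cam("wrist"); save("w4.png",c[0],1.4); np.savez("w4.npz",im=c[0],K=c[1],R=c[2],o=c[3]); print(ctrl.state()["clock"],ctrl.state()["force"])
```

```text
13.05 [-0.21143278 -0.01955995  0.42285489]
```

View pics/w4.png

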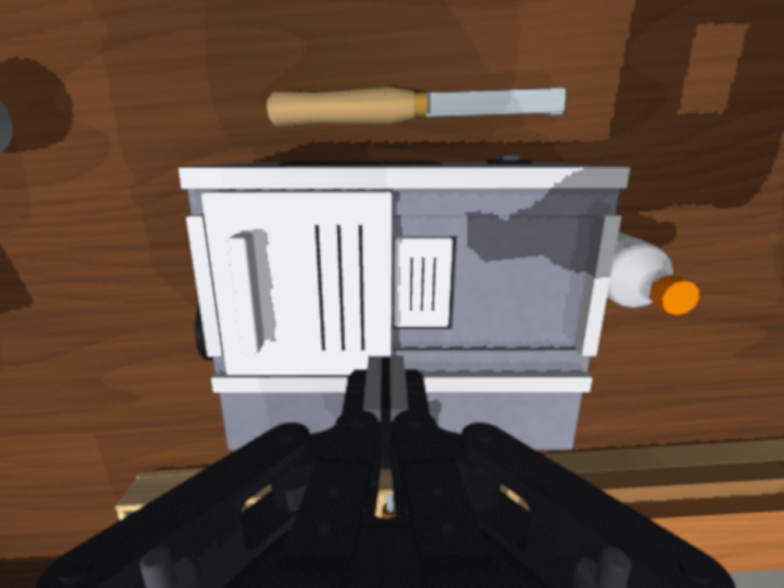

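The tab is now down flush in its well at (398..452, 237..327), and the cover is still on its seat with the rib at about (240,295). Now I'll push the rib with the true tip about 6 mm above the plate.

Run:
```python
from h import *
g=np.load("geo.npz"); u=g["u"]
d=np.load("w4.npz"); c=(d["im"],d["K"],d["R"],d["o"])
cv=ray(np.array([(203,192),(392,192),(392,376),(226,374)])/1.4,c,.125).mean(0); print("cover",cv,"old",g["cv"])
rb=(cv+g["cv"])/2-.035*u; rb=(rb+g["rb"])/2; print("rib",rb)
s=rb-.028*u; e=rb+.105*u; z=.0995
ctrl.servo_line([s[0],s[1],.16],velocity=.15)
print(ctrl.servo_line([s[0],s[1],z],velocity=.05,guard=6)); print(ctrl.state()["position"],ctrl.state()["force"])
n=8
for i in range(1,n+1):
    p=s+(e-s)*i/n
    h=ctrl.servo_line([p[0],p[1],z],velocity=.06,guard=12)
    st=ctrl.state(); print(h,round(st["clock"],2),st["position"].round(4),st["force"].round(2))
    if h: break
```

```text
cover [ 0.55354627 -0.01947977  0.125     ] old [ 0.55361144 -0.01954747  0.125     ]
rib [ 0.55027139 -0.0535132   0.134     ]
False
[ 0.54847803 -0.0815382   0.10000792] [-0.02977745  0.76825727 -0.20960888]
False 15.87 [ 0.5494 -0.0641  0.0996] [-0.51  0.09  0.56]
False 16.29 [ 0.5506 -0.0476  0.0994] [ 0.19 -0.15 -0.43]
False 16.72 [ 0.552  -0.031   0.0995] [ 1.03  0.05 -0.22]
False 17.14 [ 0.5532 -0.0145  0.0995] [-0.97  0.18  0.8 ]
False 17.57 [0.5545 0.0021 0.0995] [ 0.67 -0.25  0.56]
False 17.99 [0.5558 0.0187 0.0995] [0.19 0.61 0.3 ]
False 18.42 [0.557  0.0353 0.0995] [ 0.08 -0.3  -0.15]
False 18.84 [0.5583 0.0519 0.0995] [0.41 0.72 0.11]
```

Run:
```python
from h import *
u=np.load("geo.npz")["u"]
p=ctrl.state()["position"]; q=p-.012*u
ctrl.servo_line([q[0],q[1],.0995],velocity=.08)
ctrl.servo_line([q[0],q[1],.24],velocity=.15); ctrl.wait(.2)
c=cam("wrist"); save("w5.png",c[0],1.4); np.savez("w5.npz",im=c[0],K=c[1],R=c[2],o=c[3]); print(ctrl.state()["clock"])
```

```text
20.4667
```

View pics/w5.png

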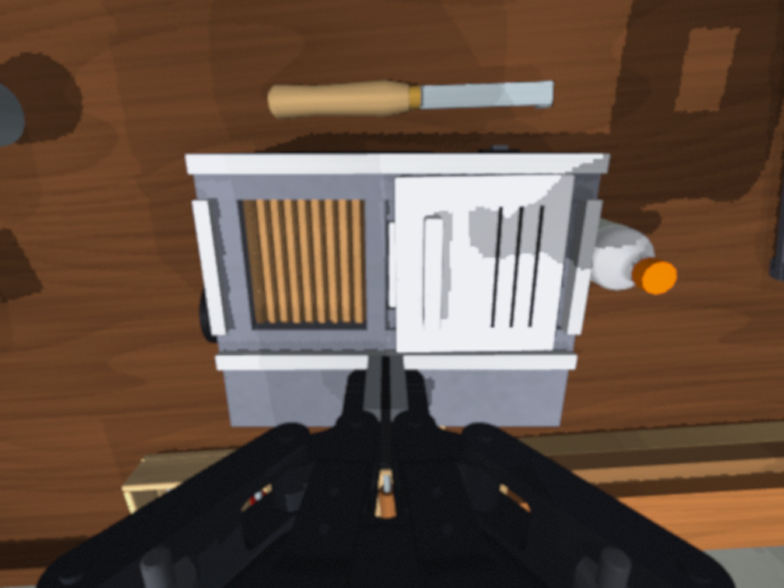

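The opening is fully uncovered: pleats at (240..365, 200..327), cover's left edge at 397. The cover lies flat between the rails, just short of the end lip. I'll retract and check the side strip once before handing in.

Run:
```python
from h import *
ctrl.move_ptp([.40,.30,.36],[np.pi,0,np.pi-.0766]); ctrl.wait(.3)
c=cam("top"); save("top9.png",c[0][95:235,180:350],4.5); print(ctrl.state()["clock"])
```

```text
22.0583
```

View pics/top9.png

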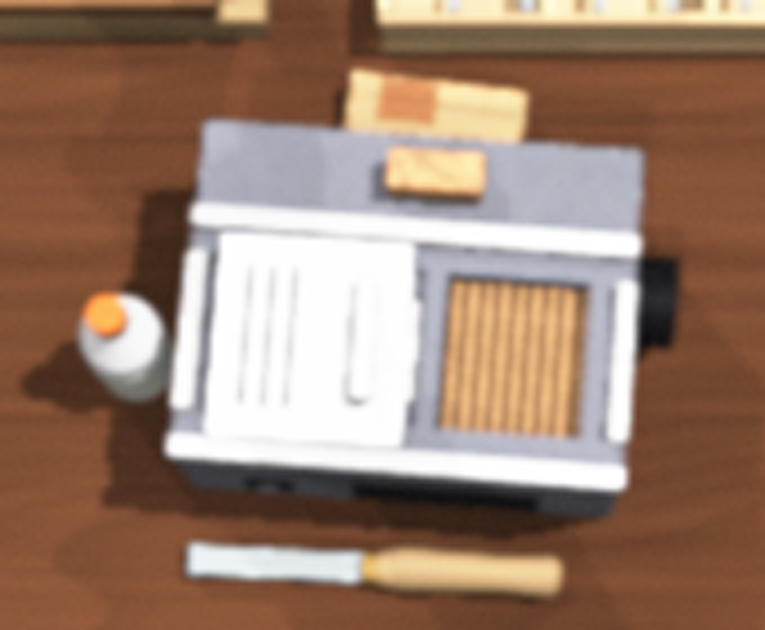

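The cover is parked at (315,335) with the opening at (515,355) clear. The sanding block (435,172), bottle, chisel and offcut are where they were.

```bash
python3 -c "
from workcell import ctrl
print(ctrl.close_job())"
```

```text
the job is handed in; nothing more can be done
None
```

The snap tab is pressed fully in, the cover lies flat at the parking end with the filter opening completely uncovered, the surrounding things I could see near the extractor are where they were, and the job is handed in at about 22 s.

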